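# Empty the shallow enclosure: contactor to its row, long channel out through the opening

## Task

Empty the grey enclosure that lies on the bench. First take the contactor off the metal channel inside it and stand it on the low shelf as the third in the row of two, in line, squared up and about as closely spaced as those two, at the end of the row where the board has room. Then take out the channel, which is longer than the opening, by tilting it out end first, and finish while still holding it still in the gripper, all of it at least 5 cm above the enclosure's rim and touching nothing else. Leave the row and the other things on the bench as they are.

Things in the scene. Friction and masses are not known exactly. Their poses are not given: they have to be found in the camera images.
- enclosure: shallow grey steel enclosure, fixed, lying on its back, open upwards. Outside 348 (its x) x 184 (its y) x 62 mm high; origin at the centre of its underside on the bench, z up. Floor 4 mm thick, walls 4 mm, inside 340 x 176 mm. A flat 3 mm thick flange round the top (upper face = rim, 62 mm above the bench; lower face at 59 mm) leaves a centred opening of 200 (x) x 150 (y) mm: the flange overhangs the inside by 70 mm at each x end, 13 mm at each y side
- channel_center (a point): centre of the loose aluminium channel (inverted U, closed slotted top), 240 (its x, the long way) x 30 (y) x 28 mm (z), 3 mm side walls, about 0.18 kg. At the start it lies on the enclosure's floor roughly along the enclosure's x, its ends under the end flanges; its underside is 4 mm and its top 32 mm above the bench. It can be gripped across its 30 mm width
- channel_end_a (a point): centre of the channel's +x end face, 120 mm from its centre
- channel_end_b (a point): centre of the channel's -x end face, 120 mm from its centre
- loose_center (a point): centre (37.5 mm up) of the contactor to be moved: generic grey control contactor block 50 x 45 x 75 mm (its x, y, z; all flat faces; two rows of brass screws on top), about 0.3 kg, at the start standing loose on top of the channel (its underside 32 mm above the bench), its 50 mm side (x) across the channel. It looks alike from either end: either way round is right
- shelf: low fixed shelf: board 120 (its x) x 300 (its y) mm, upper face 60 mm above the bench; origin on the bench under the board's centre, z up. The row runs along its y
- row_a_center (a point): centre of the first contactor of the row: generic grey control contactor block 50 x 45 x 75 mm (its x, y, z; all flat faces; two rows of brass screws on top), about 0.3 kg, standing on the shelf; the row runs along its y axis
- row_b_center (a point): centre of the second contactor of the row, same kind and orientation, 55 mm from the first on its +y side (a 10 mm gap). The third belongs about 55 mm beyond either end of the pair; only where the board reaches far enough is there room
- carton: bystander: small cardboard box 90 x 70 x 60 mm, origin at its underside
- driver: bystander: screwdriver lying on the bench at the side
- spray: bystander: plain metal spray can, 60 mm across and 150 mm tall, origin at its underside

How it is judged:
On the way, in this order (a step that is already met when the one before it is completed fails the run):
1. the contactor stands released on the shelf as the third of the row (x of loose_center in the frame of row_a_center between -0.015 and 0.015 m and z of loose_center in the frame of shelf between 0.088 and 0.107 m and (y of loose_center in the frame of row_a_center between -0.072 and -0.044 m or y of loose_center in the frame of row_a_center between 0.099 and 0.127 m) and angle between the x axis of loose_center and the x axis of row_a_center, either way round below 0.2 rad and angle between loose_center's own z axis and vertical below 0.1 rad and contact force between loose and shelf above 0.5 N and contact force between loose and the fingers below 0.1 N), for 0.2 s.
2. the channel is tilted, one end out through the opening and the other still below the rim (((height (world z) of channel_end_a above 0.085 m and height (world z) of channel_end_b below 0.055 m) or (height (world z) of channel_end_b above 0.085 m and height (world z) of channel_end_a below 0.055 m))), for 0.1 s.
At the end, for the whole second after the job is handed in: Contactor released, upright on the shelf, within 15 mm of the row's line, squared within 0.2 rad, centre 44 to 72 mm beyond the end one's. Channel still in the fingers, at rest, both end centres over 105 mm above the bench (rim: 62 mm), touching no enclosure, shelf or contactor (all of step 1 and height (world z) of each of channel_end_a, channel_end_b above 0.105 m and contact force between channel and the fingers above 1 N and contact force between channel and enclosure below 0.1 N and contact force between channel and shelf below 0.1 N and contact force between channel and loose below 0.1 N and contact force between channel and row_a below 0.1 N and contact force between channel and row_b below 0.1 N and linear speed of channel below 0.03 m/s and linear speed of loose below 0.02 m/s); the arm keeps its last pose, push and grip.
It fails at once if a contactor of the row was pushed out of place or tipped (distance of any of row_a_center, row_b_center from where it was at the start of the episode above 0.015 m or angle between any of row_a_center, row_b_center's own z axis and vertical above 0.2 rad).
It fails at once if a bystander was disturbed (distance of any of carton, driver, spray from where it was at the start of the episode above 0.03 m).
It also fails if it takes over 54 s, if anything falls off the work surface, if the arm or the gripper's body presses on something with over 40 N, if the wrist force passes 120 N, or if a joint passes its speed limit or range.

## Robot

A 6-joint arm with a two-finger parallel gripper is mounted at the origin on the work surface. World frame = base frame: x ahead of the robot, y to its left, z up, the work surface at z = 0. Lengths are in m, angles in rad, forces in N, time in s.
With the tool pointing down it reaches from about 0.275 to 0.85 m from the base axis. Payload 5.2 kg.
Tool frame: the origin (TCP) lies between the finger pads; the fingertips stand 19 mm ahead of it and the grasp point (between the pads) is the TCP; z points along the fingers, x is the direction in which the jaws open and shut, and the axes are right-handed (so a half turn about z gives the same grasp; the last joint's range is limited). The gripper opens to 85 mm and grips with 20 to 120 N. Pads are 22 mm wide; open, the fingers measure 114 mm over their backs; the gripper's body (76 mm by 85 mm) begins 54 mm behind the grasp point. The pads swing forward as they close: fully open they stand 13 mm farther back than shut.
Start: joints at [0.934, 0.259, 1.535, -0, 1.348, -0.203], TCP at [0.231, 0.499, 0.25] pointing down, gripper open.
Joint ranges: [-3.14, 3.14], [-0.91, 2.08], [0.19, 2.58], [-1.22, 4.36], [0.22, 2.71], [-3.12, 3.12]. Speed limits (rad/s): [2.57, 2.57, 3.14, 3.14, 3.14, 3.14].

## Interface

Orientations are given as a rotation vector (axis times angle).
In Python, from cell import r gives the robot as it stands.
- The arm moves only by the tool step_arm, never from a script. Its argument "increments" is a list of rows, each a list of 6 numbers: the shift along the tool's x, y, z scaled (see below), then the turn, a rotation vector about the tool's x, y, z scaled (see below). A call has exactly 10 rows; each row is the pose to reach, as a shift and turn from the pose commanded when the call began, along the tool's axes at that moment; what a row does not reach only later rows make up. The controller multiplies each number of a shift by 0.15 m and each number of a turn by 45 degrees. A row lasts 1/10 s, in which the tool goes at most 50 mm and 8.59 degrees, less where a joint would pass 70% of its speed; a pose out of reach is approached as far as the arm can. A call with a number of a shift or a turn outside -1 to 1 is refused whole. A call with a gripper value outside its range is refused whole. "hand" is the opening, from -1 (shut) to 1 (fully open), set as the call begins (left out, the last holds). The fingers move at their own pace and stop on an object; the grip force is fixed at half the most. Time passes only in rows, so rows that repeat a pose let the fingers close, or fill a call up. It gives the time, the measured TCP pose, the force and the opening at its end, in the units of the state.
- r.get_state(): the state, without advancing time (a new reading comes with each control period).
- r.camera(name): name is "scene" or "top" or "wrist"; returns a dict with "pixels" (384x512x3 uint8, red, green, blue), "intrinsics" (3x3 intrinsics, pixels), "extrinsics" (4x4, takes a point from world to camera coordinates). Camera axes: x right, y up, looking along -z (the intrinsics and any distortion apply to the point x, -y, -z); pixel columns grow to the right and rows downward; lengths in m; the calibration is good to about 2 mm. A picture is of the moment at which its call begins. There is no depth.
- r.finish_job(): hands the job in, once; it reports no verdict.
The state is a dict: "clock": time; "joint_pos": joint angles; "joint_vel": joint speeds; "joint_torque": joint torques, N m; "tool_pos": TCP position; "eef_rot": TCP orientation; "force": force on the tool from outside, world axes, zero at the start; "moment": the same for the moment, N m; "opening": finger opening in m.
Only numpy, scipy, OpenCV 4.12 (cv2) and the standard library are available. Lean on these libraries where they do the work, as an engineer would, in place of code of your own. Each camera call takes 0.05 s, during which the arm holds its last target. There are 200 camera calls.

## Working session

There is one attempt and no reset: what is moved stays moved. The work goes in short steps, Python scripts to look and compute and a tool call to move; the robot and the scene stay as the last step left them, time stands still between calls to the robot, and variables do not carry over. Pictures are saved under pics/ and viewed, about 8 in all and at most 12, crops included, and the job is handed in when it is done.

Besides the shell and the picture viewer there is one more tool, called after "Call:" as name([rows], argument=value, ...), one row to a line, values as JSON. step_arm: Moves the arm, as the interface text tells. Shifts and turns lie within -1 to 1; 1 stands for 0.15 m of shift or 45 degrees of turn. Its arguments: {"type":"object","properties":{"increments":{"type":"array","items":{"type":"array","items":{"type":"number"}}},"hand":{"type":"number"}},"required":["increments"]}

```bash
mkdir -p pics; ls
python3 - <<'E'
from cell import r
import cv2,numpy as np
print(r.get_state())
for n in("top","scene"):
    c=r.camera(n); cv2.imwrite(f"pics/{n}0.png",cv2.cvtColor(c["pixels"],cv2.COLOR_RGB2BGR)); print(n,c["intrinsics"],c["extrinsics"])
    np.savez(f"pics/{n}0.npz",K=c["intrinsics"],E=c["extrinsics"])
a=cv2.imread("pics/top0.png");cv2.imwrite("pics/top0b.png",cv2.resize(a,(800,600),interpolation=cv2.INTER_CUBIC))
E
```

```text
pics
{'clock': 0.0, 'joint_pos': array([ 9.34226378e-01,  2.59318636e-01,  1.53612446e+00,  2.27258971e-05,
        1.34799938e+00, -2.02818899e-01]), 'joint_vel': array([-1.24911112e-03, -9.06347732e-04, -2.86706836e-04,  3.26317506e-04,
        7.07372605e-05,  3.03008888e-04]), 'joint_torque': array([-2.77259998e-03, -4.46025753e+01, -2.90565437e+01, -4.60050305e-04,
        1.20100737e-02,  6.85556938e-05]), 'tool_pos': array([0.23082333, 0.49865625, 0.24947118]), 'eef_rot': array([ 2.64687486,  1.69104243, -0.00272543]), 'force': array([ 0.97187683, -0.19104525,  0.46535276]), 'moment': array([0.02789233, 0.00625636, 0.01079385]), 'opening': 0.08527124353689032}
top [[383.88088227   0.         254.90475519]
 [  0.         383.88088227 193.56247292]
 [  0.           0.           1.        ]] [[-2.71337976e-02 -9.99624175e-01 -3.90716627e-03  2.81028315e-02]
 [ 9.90110700e-01 -2.74133289e-02  1.37583830e-01 -5.19516207e-01]
 [-1.37639231e-01 -1.35355322e-04  9.90482420e-01 -1.21525466e+00]
 [ 0.00000000e+00  0.00000000e+00  0.00000000e+00  1.00000000e+00]]
scene [[354.74702314   0.         261.23624577]
 [  0.         354.74702314 188.2825706 ]
 [  0.           0.           1.        ]] [[-0.83730373  0.54643065 -0.01833065  0.43358584]
 [-0.32447249 -0.46965043  0.82106399  0.12045562]
 [ 0.44004553  0.69342773  0.57054177 -1.43962241]
 [ 0.          0.          0.          1.        ]]
```

View pics/top0b.png

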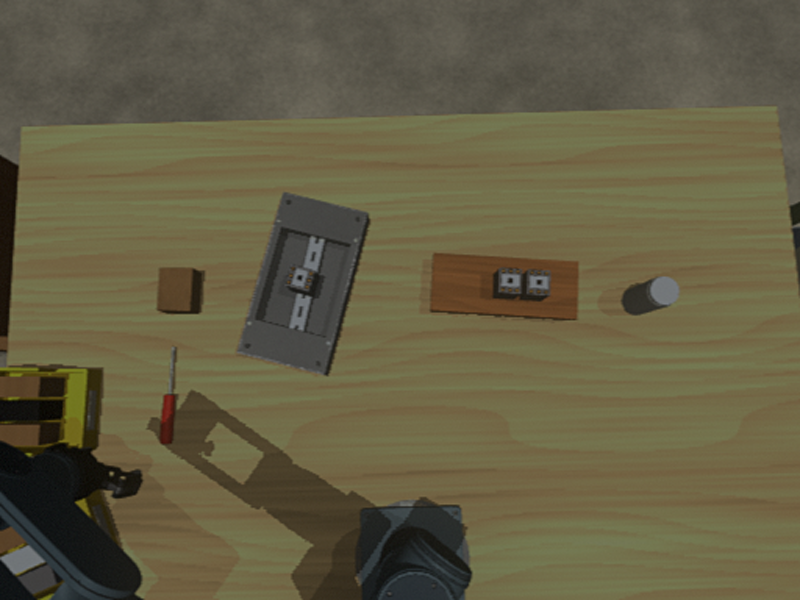

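View pics/scene0.png

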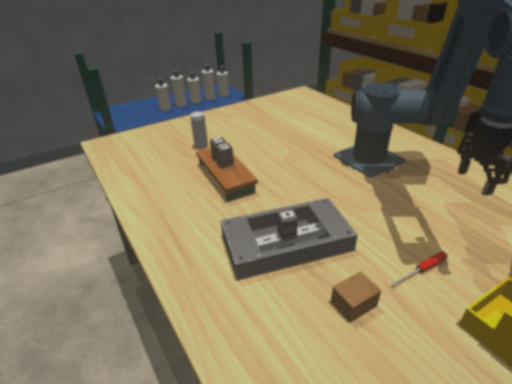

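The top view shows the enclosure (corners at about 285,193 / 369,212 / 328,375 / 238,352) with the contactor at 302,280. The shelf's row sits at 510 and 538,284, and the free board is on its left, towards world +y.

```bash
cat > h.py <<'E'
import numpy as np
def bp(K,E,u,v,z):
    d=np.linalg.inv(K)@[u,v,1]; d=d*[1,-1,-1]
    R,t=E[:3,:3],E[:3,3]; o=-R.T@t; w=R.T@d
    return o+w*(z-o[2])/w[2]
def proj(K,E,p):
    c=(E@np.append(p,1))[:3]*[1,-1,-1]; q=K@c; return q[:2]/q[2]
E
python3 - <<'E'
from h import *
d=np.load("pics/top0.npz");K,E=d["K"],d["E"]
s=512/800
for n,z,ps in [("encl",.062,[(285,193),(369,212),(328,375),(238,352)]),("shelf",.06,[(433,253),(578,262),(576,319),(431,310)]),("loose top",.107,[(302,280)]),("row tops",.135,[(510,281),(539,283)]),("chan",.032,[(322,238),(309,238),(293,329),(306,329)]),("carton",.06,[(178,289)]),("spray",.15,[(664,292)]),("driver",.015,[(173,348),(167,442)])]:
    P=np.array([bp(K,E,u*s,v*s,z) for u,v in ps]); print(n,P[:,:2].round(4).tolist(),P.mean(0).round(4))
    if len(P)==4:
        for i in range(4):
            e=P[(i+1)%4]-P[i]; print("  ",np.hypot(*e[:2]).round(3),np.degrees(np.arctan2(e[1],e[0])).round(1))
E
python3 - <<'E'
import cv2
a=cv2.imread("pics/top0.png")[115:250,140:380]
cv2.imwrite("pics/crop1.png",cv2.resize(a,None,fx=3.3,fy=3.3,interpolation=cv2.INTER_CUBIC))
E
```

```text
encl [[0.7547, 0.245], [0.7086, 0.0698], [0.3732, 0.159], [0.4244, 0.3404]] [0.5652 0.2036 0.062 ]
   0.181 -104.7
   0.347 165.1
   0.188 74.3
   0.344 -16.1
shelf [[0.618, -0.0607], [0.5907, -0.3589], [0.4727, -0.3468], [0.4993, -0.0525]] [ 0.5452 -0.2047  0.06  ]
   0.299 -95.2
   0.119 174.1
   0.296 84.8
   0.119 -4.0
loose top [[0.5603, 0.203]] [0.5603 0.203  0.107 ]
row tops [[0.5421, -0.2025], [0.5366, -0.2581]] [ 0.5394 -0.2303  0.135 ]
chan [[0.6634, 0.1722], [0.6641, 0.1998], [0.4709, 0.2344], [0.4702, 0.2074]] [0.5671 0.2035 0.032 ]
   0.028 88.4
   0.196 169.8
   0.027 -91.6
   0.196 -10.3
carton [[0.5572, 0.4656]] [0.5572 0.4656 0.06  ]
spray [[0.5103, -0.4901]] [ 0.5103 -0.4901  0.15  ]
driver [[0.4395, 0.4899], [0.2463, 0.4975]] [0.3429 0.4937 0.015 ]
```

View pics/crop1.png

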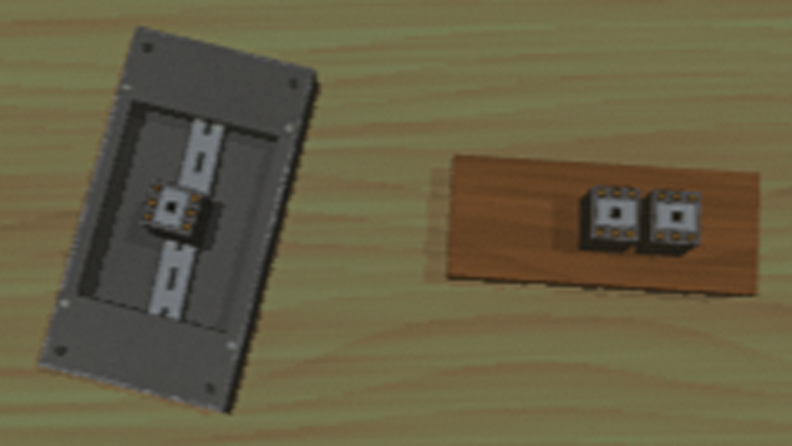

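The crop shows the contactor centred at (172,205), roughly square to the channel, and the row's free end on the left. I'll write a move helper and go above the contactor.

```bash
cat >> h.py <<'E'
from scipy.spatial.transform import Rotation as Ro
def down(yaw):  # tool down, jaw axis x at yaw deg
    y=np.radians(yaw); x=np.array([np.cos(y),np.sin(y),0]); z=np.array([0,0,-1.]); return Ro.from_matrix(np.c_[x,np.cross(z,x),z])
def plan(p0,R0,p1,R1):
    d=R0.inv().apply(np.array(p1)-p0)/.15; t=(R0.inv()*R1).as_rotvec()/(np.pi/4)
    print("shift",d.round(3),"turn",t.round(3))
E
python3 - <<'E'
from h import *
from cell import r
s=r.get_state(); plan(s["tool_pos"],Ro.from_rotvec(s["eef_rot"]),[.562,.203,.25],down(77))
E
```

```text
shift [-0.861  2.832 -0.003] turn [-0.001  0.002 -0.263]
```

Call:
step_arm([
  [-0.03,0.1,0,0,0,0],
  [-0.06,0.2,0,0,0,0],
  [-0.1,0.35,0,0,0,0],
  [-0.15,0.5,0,0,0,0],
  [-0.19,0.65,0,0,0,0],
  [-0.23,0.78,0,0,0,0],
  [-0.27,0.9,0,0,0,0],
  [-0.3,1,0,0,0,0],
  [-0.3,1,0,0,0,0],
  [-0.3,1,0,0,0,0],
], hand=1)

```text
clock: 1.1
tool_pos: [0.3486, 0.3948, 0.2503]
eef_rot: [-2.648, -1.689, 0.0]
force: [-0.5, -0.5, 0.5]
opening: 0.0854
```

Call:
step_arm([
  [-0.03,0.1,0,0,0,0],
  [-0.06,0.2,0,0,0,0],
  [-0.1,0.35,0,0,0,0],
  [-0.15,0.5,0,0,0,0],
  [-0.19,0.65,0,0,0,0],
  [-0.23,0.78,0,0,0,0],
  [-0.27,0.9,0,0,0,0],
  [-0.3,1,0,0,0,0],
  [-0.3,1,0,0,0,0],
  [-0.3,1,0,0,0,0],
])

```text
clock: 2.1
tool_pos: [0.4655, 0.2912, 0.2502]
eef_rot: [-2.648, -1.69, 0.001]
force: [-0.2, 0.8, -0.5]
opening: 0.0859
```

Call:
step_arm([
  [-0.03,0.1,0,0,0,-0.03],
  [-0.06,0.2,0,0,0,-0.06],
  [-0.1,0.3,0,0,0,-0.1],
  [-0.13,0.4,0,0,0,-0.15],
  [-0.17,0.5,0,0,0,-0.2],
  [-0.2,0.6,0,0,0,-0.26],
  [-0.23,0.7,0,0,0,-0.26],
  [-0.26,0.83,0,0,0,-0.26],
  [-0.26,0.83,0,0,0,-0.26],
  [-0.26,0.83,0,0,0,-0.26],
])

```text
clock: 3.1
tool_pos: [0.5623, 0.2034, 0.25]
eef_rot: [-2.462, -1.95, 0.001]
force: [-0.4, -0.1, 1.2]
opening: 0.0854
```

```bash
cat > look.py <<'E'
import sys,cv2,numpy as np
from cell import r
n,f=sys.argv[1:3]
c=r.camera(n); s=r.get_state(); print(s["clock"],s["tool_pos"].round(4),s["eef_rot"].round(4),s["force"].round(1),s["opening"])
np.savez(f"pics/{f}.npz",K=c["intrinsics"],E=c["extrinsics"]); cv2.imwrite(f"pics/{f}.png",cv2.cvtColor(c["pixels"],cv2.COLOR_RGB2BGR))
E
python3 look.py wrist w1
```

```text
3.15 [0.5619 0.2038 0.2501] [-2.4613e+00 -1.9511e+00  8.0000e-04] [-0.2  1.1 -0.5] 0.08519427514324944
```

View pics/w1.png

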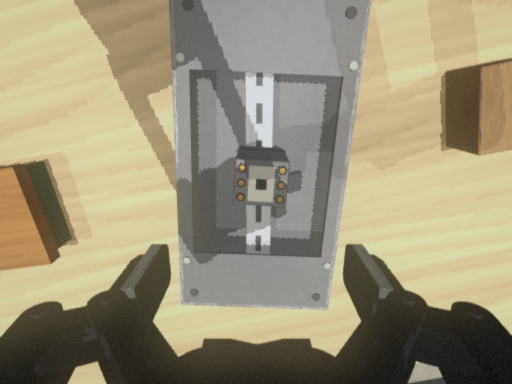

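Wrist view: the contactor's top has corners at about (237,160), (288,160), (286,206) and (237,206). The channel runs from (260,73) to (258,252).

Run:
```python
from h import *
d=np.load("pics/w1.npz");K,E=d["K"],d["E"]
print("cam",(-E[:3,:3].T@E[:3,3]).round(3))
for n,z,ps in [("top",.107,[(237,160),(288,160),(287,206),(237,206)]),("opening",.062,[(190,70),(341,76),(325,257),(192,250)]),("chanL",.032,[(247,73),(246,252)]),("chanR",.032,[(272.5,73),(270.5,252)])]:
    P=np.array([bp(K,E,u,v,z) for u,v in ps]); print(n,P[:,:2].round(4).tolist(),P.mean(0).round(4))
    for i in range(len(P)):
        e=P[(i+1)%len(P)]-P[i]; print("  ",np.hypot(*e[:2]).round(3),np.degrees(np.arctan2(e[1],e[0])).round(1))
```

```text
cam [0.487 0.222 0.375]
top [[0.5394, 0.1922], [0.5501, 0.2373], [0.5937, 0.2275], [0.5828, 0.1811]] [0.5665 0.2095 0.107 ]
   0.046 76.7
   0.045 -12.6
   0.048 -103.3
   0.045 165.6
opening [[0.4515, 0.1648], [0.4906, 0.3068], [0.6851, 0.2593], [0.6401, 0.1092]] [0.5668 0.21   0.062 ]
   0.147 74.6
   0.2 -13.7
   0.157 -106.7
   0.197 163.6
chanL [[0.4649, 0.2177], [0.6736, 0.1651]] [0.5693 0.1914 0.032 ]
   0.215 -14.1
   0.215 165.9
chanR [[0.4712, 0.2442], [0.6808, 0.1957]] [0.576  0.2199 0.032 ]
   0.215 -13.0
   0.215 167.0
```

Call:
step_arm([
  [0.03,0.01,0.05,0,0,0],
  [0.03,0.01,0.12,0,0,0],
  [0.03,0.01,0.22,0,0,0],
  [0.03,0.01,0.34,0,0,0],
  [0.03,0.01,0.47,0,0,0],
  [0.03,0.01,0.6,0,0,0],
  [0.03,0.01,0.72,0,0,0],
  [0.03,0.01,0.82,0,0,0],
  [0.03,0.01,0.9,0,0,0],
  [0.03,0.01,0.92,0,0,0],
], hand=1)

```text
clock: 4.15
tool_pos: [0.5632, 0.2077, 0.1102]
eef_rot: [-2.46, -1.952, 0.005]
force: [-0.8, -0.6, -0.2]
opening: 0.0851
```

Call:
step_arm([
  [0,0,0.04,0,0,0],
  [0,0,0.1,0,0,0],
  [0,0,0.15,0,0,0],
  [0,0,0.18,0,0,0],
  [0,0,0.18,0,0,0],
  [0,0,0.18,0,0,0],
  [0,0,0.18,0,0,0],
  [0,0,0.18,0,0,0],
  [0,0,0.18,0,0,0],
  [0,0,0.18,0,0,0],
])

```text
clock: 5.15
tool_pos: [0.5647, 0.2076, 0.0855]
eef_rot: [2.461, 1.952, 0.0]
force: [0.3, 1.6, -1.2]
opening: 0.0854
```

```bash
python3 look.py wrist w2
```

```text
5.2 [0.5647 0.2077 0.0854] [2.4612e+00 1.9523e+00 3.0000e-04] [-0.6  0.9  0.1] 0.08503547033153061
```

View pics/w2.png

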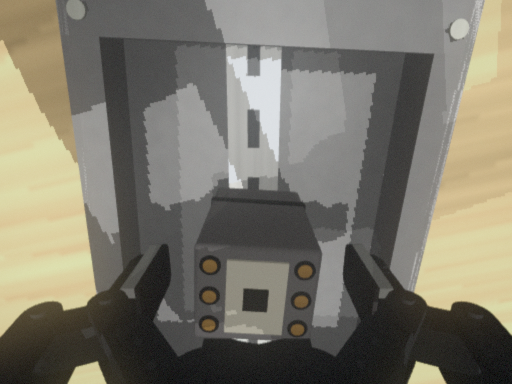

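The contactor sits centred between the fingers (centre 257,300). Closing.

Call:
step_arm([
  [0,0,0,0,0,0],
  [0,0,0,0,0,0],
  [0,0,0,0,0,0],
  [0,0,0,0,0,0],
  [0,0,0,0,0,0],
  [0,0,0,0,0,0],
  [0,0,0,0,0,0],
  [0,0,0,0,0,0],
  [0,0,0,0,0,0],
  [0,0,0,0,0,0],
], hand=-1)

```text
clock: 6.2
tool_pos: [0.5648, 0.2076, 0.0856]
eef_rot: [2.461, 1.952, 0.001]
force: [-0.2, -1.2, 4.7]
opening: 0.05
```

Run:
```python
from h import *
d=np.load("pics/w2.npz");K,E=d["K"],d["E"]
print(proj(K,E,[.5647,.2077,.107]))
P=np.array([bp(K,E,u,v,.107) for u,v in [(195,247),(321,249),(312,338),(197,336)]]);print(P.round(4),P.mean(0))
from cell import r
s=r.get_state();print(s)
plan(s["tool_pos"],Ro.from_rotvec(s["eef_rot"]),[.5476,-.147,.22],down(s_ if (s_:=0) else -5.5))
```

```text
[253.40056707 293.79722817]
[[0.5389 0.1908 0.107 ]
 [0.5508 0.2378 0.107 ]
 [0.5923 0.227  0.107 ]
 [0.58   0.1793 0.107 ]] [0.56547383 0.2087059  0.107     ]
{'clock': 6.2, 'joint_pos': array([ 1.67108636e-01,  5.00195984e-01,  1.60818232e+00, -2.36304822e-04,
        1.03270942e+00, -1.17406989e+00]), 'joint_vel': array([-0.00049645, -0.00024891, -0.00025346,  0.00093235, -0.00072421,
       -0.0010971 ]), 'joint_torque': array([ 7.02386722e-01, -5.03615105e+01, -2.31417453e+01,  3.94160058e-01,
       -3.95668522e-01,  4.19146716e-03]), 'tool_pos': array([0.56480915, 0.20756928, 0.08563462]), 'eef_rot': array([2.46085005e+00, 1.95222277e+00, 5.40841425e-04]), 'force': array([-0.15928012, -1.24299456,  4.66890181]), 'moment': array([-0.16400805,  0.18219236, -0.00078534]), 'opening': 0.050014687208559526}
shift [-2.328  0.427 -0.896] turn [ 1.00e-03 -1.00e-03  1.83e+00]
```

Call:
step_arm([
  [0,0,-0.03,0,0,0],
  [0,0,-0.1,0,0,0],
  [0,0,-0.2,0,0,0],
  [0,0,-0.33,0,0,0],
  [0,0,-0.48,0,0,0],
  [0,0,-0.63,0,0,0],
  [0,0,-0.78,0,0,0],
  [0,0,-0.9,0,0,0],
  [0,0,-0.97,0,0,0],
  [0,0,-1,0,0,0],
])

```text
clock: 7.2
tool_pos: [0.5648, 0.2078, 0.2364]
eef_rot: [2.461, 1.952, 0.002]
force: [0.6, 0.5, -3.9]
opening: 0.0499
```

Call:
step_arm([
  [-0.04,0.01,0,0,0,0],
  [-0.12,0.02,0,0,0,0],
  [-0.24,0.04,0,0,0,0],
  [-0.36,0.06,0,0,0,0],
  [-0.48,0.08,0,0,0,0],
  [-0.6,0.1,0,0,0,0],
  [-0.72,0.12,0,0,0,0],
  [-0.82,0.14,0,0,0,0],
  [-0.9,0.15,0,0,0,0],
  [-0.9,0.15,0,0,0,0],
])

```text
clock: 8.2
tool_pos: [0.5555, 0.0693, 0.2349]
eef_rot: [-2.463, -1.95, 0.002]
force: [-0.1, -0.5, -2.8]
opening: 0.0502
```

Call:
step_arm([
  [-0.04,0.01,0,0,0,0.06],
  [-0.12,0.02,0,0,0,0.15],
  [-0.24,0.04,0,0,0,0.26],
  [-0.36,0.06,0,0,0,0.38],
  [-0.48,0.08,0,0,0,0.5],
  [-0.6,0.1,0,0,0,0.62],
  [-0.72,0.12,0,0,0,0.74],
  [-0.82,0.14,0,0,0,0.84],
  [-0.9,0.15,0,0,0,0.9],
  [-0.9,0.15,0,0,0,0.9],
])

```text
clock: 9.2
tool_pos: [0.547, -0.0664, 0.2352]
eef_rot: [2.985, 0.978, -0.0]
force: [0.0, 0.9, -3.9]
opening: 0.0499
```

Call:
step_arm([
  [0,0,0,0,0,0.06],
  [0,0,0,0,0,0.15],
  [0,0,0,0,0,0.26],
  [0,0,0,0,0,0.38],
  [0,0,0,0,0,0.5],
  [0,0,0,0,0,0.62],
  [0,0,0,0,0,0.74],
  [0,0,0,0,0,0.84],
  [0,0,0,0,0,0.91],
  [0,0,0,0,0,0.93],
])

```text
clock: 10.2
tool_pos: [0.547, -0.0645, 0.2353]
eef_rot: [-3.137, 0.149, 0.0]
force: [-1.0, 0.6, -2.8]
opening: 0.0501
```

```bash
python3 look.py wrist w3
```

```text
10.25 [ 0.547  -0.0646  0.2353] [-3.1375e+00  1.4900e-01  1.0000e-04] [ 0.4  0.1 -2.8] 0.05030205585623755
```

View pics/w3.png

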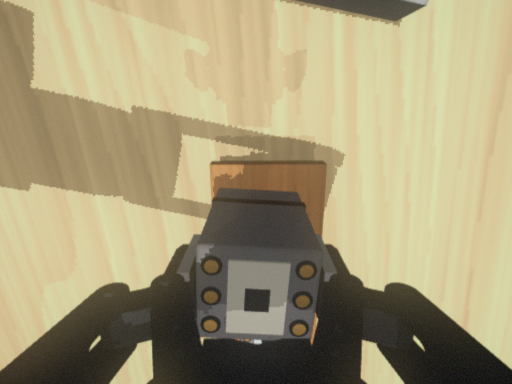

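The row is hidden below the held contactor: only the shelf's free end shows (edge at row 161), because the camera looks at the other side. I'll move on over the row at this height so the wrist camera sees it.

Call:
step_arm([
  [0,0.05,0,0,0,0],
  [0,0.14,0,0,0,0],
  [0,0.26,0,0,0,0],
  [0,0.4,0,0,0,0],
  [0,0.54,0,0,0,0],
  [0,0.68,0,0,0,0],
  [0,0.8,0,0,0,0],
  [0,0.92,0,0,0,0],
  [0,1,0,0,0,0],
  [0,1,0,0,0,0],
])

```text
clock: 11.25
tool_pos: [0.5324, -0.2167, 0.2352]
eef_rot: [3.137, -0.154, -0.0]
force: [0.1, 0.3, -3.4]
opening: 0.0496
```

Call:
step_arm([
  [0,0.05,0,0,0,0],
  [0,0.14,0,0,0,0],
  [0,0.24,0,0,0,0],
  [0,0.35,0,0,0,0],
  [0,0.46,0,0,0,0],
  [0,0.56,0,0,0,0],
  [0,0.65,0,0,0,0],
  [0,0.7,0,0,0,0],
  [0,0.7,0,0,0,0],
  [0,0.7,0,0,0,0],
])

```text
clock: 12.25
tool_pos: [0.5225, -0.3191, 0.2352]
eef_rot: [-3.137, 0.151, 0.0]
force: [0.2, 0.8, -3.4]
opening: 0.0498
```

```bash
python3 look.py wrist w4
```

```text
12.3 [ 0.5225 -0.3188  0.2352] [-3.1373e+00  1.5040e-01  3.0000e-04] [-0.  -0.3 -3.7] 0.04996536546317031
```

View pics/w4.png

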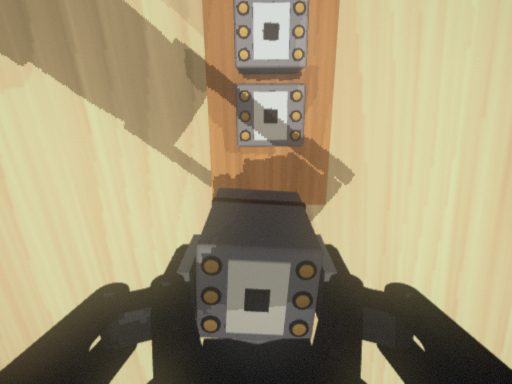

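Wrist view: row contactors' top squares are at (271,31) and (271,116), and the held contactor's square is at (256,300).

Run:
```python
from h import *
from cell import r
d=np.load("pics/w4.npz");K,E=d["K"],d["E"]
a=bp(K,E,271,31.5,.135);b=bp(K,E,271,116,.135);h=bp(K,E,257,300,.2566)
L=[bp(K,E,u,v,.135) for u,v in [(306,84),(237,84),(307,67),(234,67)]]
print(a,b,np.linalg.norm(a-b),np.degrees(np.arctan2(*(a-b)[1::-1])),"held",h)
for p,q in((0,1),(2,3)): e=L[p]-L[q]; print(np.hypot(*e[:2]),np.degrees(np.arctan2(e[1],e[0])))
g=(a-b)/np.linalg.norm(a-b)
t=a+.056*g; print("third",t)
off=h[:2]-[.5225,-.3188]; print("held offset",off)
s=r.get_state()
yaw=np.degrees(np.arctan2(g[1],g[0]))-90
plan(s["tool_pos"],Ro.from_rotvec(s["eef_rot"]),[t[0]-off[0],t[1]-off[1],.2352],down(yaw));print(yaw)
```

```text
[ 0.5441726  -0.20177777  0.135     ] [ 0.53962595 -0.25707535  0.135     ] 0.055484181521025716 85.29962160166204 held [ 0.52299545 -0.32056822  0.2566    ]
0.04883461927570836 -5.543526634742836
0.05084018210004455 -5.543081428894178
third [ 0.54876153 -0.1459661   0.135     ]
held offset [ 0.00049545 -0.00176822]
shift [ 5.900e-02 -1.175e+00  1.000e-03] turn [-0.001  0.    -0.017]
-4.700378398337961
```

Call:
step_arm([
  [0,-0.05,0,0,0,0],
  [0.01,-0.14,0,0,0,0],
  [0.02,-0.26,0,0,0,0],
  [0.03,-0.4,0,0,0,0],
  [0.04,-0.54,0,0,0,0],
  [0.05,-0.68,0,0,0,0],
  [0.06,-0.8,0,0,0,0],
  [0.06,-0.92,0,0,0,0],
  [0.06,-1,0,0,0,0],
  [0.06,-1,0,0,0,0],
])

```text
clock: 13.3
tool_pos: [0.546, -0.1689, 0.2355]
eef_rot: [-3.138, 0.147, 0.0]
force: [-0.7, 0.5, -3.3]
opening: 0.0499
```

Call:
step_arm([
  [0,-0.1,0,0,0,0],
  [0,-0.175,0,0,0,0],
  [0,-0.175,0.04,0,0,0],
  [0,-0.175,0.14,0,0,0],
  [0,-0.175,0.28,0,0,0],
  [0,-0.175,0.43,0,0,0],
  [0,-0.175,0.57,0,0,0],
  [0,-0.175,0.68,0,0,0],
  [0,-0.175,0.74,0,0,0],
  [0,-0.175,0.75,0,0,0],
])

```text
clock: 14.3
tool_pos: [0.5476, -0.1448, 0.1214]
eef_rot: [-3.137, 0.151, 0.004]
force: [0.5, 0.8, -3.4]
opening: 0.0502
```

Run:
```python
from h import *
from cell import r
s=r.get_state();print(s["tool_pos"],s["force"])
plan(s["tool_pos"],Ro.from_rotvec(s["eef_rot"]),[.5483,-.1442,.1130],down(-4.9))
```

```text
[ 0.54761239 -0.14479222  0.12139531] [ 0.49540022  0.79777058 -3.35492428]
shift [ 0.004 -0.004  0.056] turn [-0.001  0.003 -0.014]
```

Call:
step_arm([
  [0,0,0.01,0,0,0],
  [0,0,0.02,0,0,0],
  [0,0,0.03,0,0,0],
  [0,0,0.04,0,0,0],
  [0,0,0.05,0,0,0],
  [0,0,0.06,0,0,0],
  [0,0,0.06,0,0,0],
  [0,0,0.06,0,0,0],
  [0,0,0.06,0,0,0],
  [0,0,0.06,0,0,0],
])

```text
clock: 15.3
tool_pos: [0.5484, -0.1448, 0.1138]
eef_rot: [-3.138, 0.151, 0.0]
force: [0.0, 0.4, -3.6]
opening: 0.0497
```

Call:
step_arm([
  [0,0,0.003,0,0,0],
  [0,0,0.006,0,0,0],
  [0,0,0.01,0,0,0],
  [0,0,0.01,0,0,0],
  [0,0,0.01,0,0,0],
  [0,0,0.01,0,0,0],
  [0,0,0.01,0,0,0],
  [0,0,0.01,0,0,0],
  [0,0,0.01,0,0,0],
  [0,0,0.01,0,0,0],
])

```text
clock: 16.3
tool_pos: [0.5484, -0.1448, 0.1136]
eef_rot: [3.137, -0.151, 0.001]
force: [-4.7, 1.8, 7.0]
opening: 0.0503
```

Call:
step_arm([
  [0,0,0,0,0,0],
  [0,0,0,0,0,0],
  [0,0,0,0,0,0],
  [0,0,0,0,0,0],
  [0,0,0,0,0,0],
  [0,0,0,0,0,0],
  [0,0,0,0,0,0],
  [0,0,0,0,0,0],
  [0,0,-0.02,0,0,0],
  [0,0,-0.06,0,0,0],
], hand=1)

```text
clock: 17.3
tool_pos: [0.5481, -0.1446, 0.1212]
eef_rot: [-3.138, 0.151, 0.001]
force: [0.5, -0.6, 0.7]
opening: 0.0855
```

Call:
step_arm([
  [0,0,-0.06,0,0,0],
  [0,0,-0.14,0,0,0],
  [0,0,-0.24,0,0,0],
  [0,0,-0.36,0,0,0],
  [0,0,-0.5,0,0,0],
  [0,0,-0.63,0,0,0],
  [0,0,-0.75,0,0,0],
  [0,0,-0.86,0,0,0],
  [0,0,-0.92,0,0,0],
  [0,0,-0.94,0,0,0],
])

```text
clock: 18.3
tool_pos: [0.5488, -0.145, 0.2642]
eef_rot: [3.137, -0.151, 0.004]
force: [0.6, 0.4, -0.3]
opening: 0.0855
```

Run:
```python
from h import *
from cell import r
s=r.get_state();print(s["tool_pos"],s["opening"],s["joint_pos"])
R0=Ro.from_rotvec(s["eef_rot"])
plan(s["tool_pos"],R0,[.57,.206,.25],down(76.5))
```

```text
[ 0.54884706 -0.14498489  0.26416399] 0.08547966692732552 [-4.54713088e-01  2.80025274e-01  1.47186278e+00  1.08880701e-05
  1.38682754e+00 -3.58657068e-01]
shift [-0.084 -2.343  0.092] turn [ 0.004 -0.002 -1.822]
```

Call:
step_arm([
  [0,-0.05,0,0,0,0],
  [0,-0.14,0,0,0,0],
  [0,-0.26,0,0,0,0],
  [0,-0.4,0,0,0,0],
  [0,-0.54,0,0,0,0],
  [0,-0.68,0,0,0,0],
  [0,-0.8,0,0,0,0],
  [0,-0.92,0,0,0,0],
  [0,-1,0,0,0,0],
  [0,-1,0,0,0,0],
])

```text
clock: 19.3
tool_pos: [0.5624, 0.0067, 0.2616]
eef_rot: [-3.137, 0.147, 0.002]
force: [-0.1, -0.4, 0.5]
opening: 0.0856
```

Call:
step_arm([
  [0,-0.04,0,0,0,-0.06],
  [-0.01,-0.12,0,0,0,-0.15],
  [-0.02,-0.22,0,0,0,-0.26],
  [-0.03,-0.33,0,0,0,-0.38],
  [-0.05,-0.44,0,0,0,-0.5],
  [-0.06,-0.55,0,0,0,-0.62],
  [-0.08,-0.65,0,0,0,-0.74],
  [-0.08,-0.73,0,0,0,-0.84],
  [-0.08,-0.78,0,0,0,-0.9],
  [-0.08,-0.8,0,0,0,-0.92],
])

```text
clock: 20.3
tool_pos: [0.5623, 0.1253, 0.2619]
eef_rot: [-2.988, -0.97, 0.001]
force: [-0.3, 0.4, 0.6]
opening: 0.0853
```

Run:
```python
from h import *
from cell import r
s=r.get_state();print(s["tool_pos"],s["joint_pos"])
plan(s["tool_pos"],Ro.from_rotvec(s["eef_rot"]),[.57,.206,.25],down(76.5))
```

```text
[0.56225038 0.12530471 0.26194994] [ 2.58271708e-02  2.98589063e-01  1.45178641e+00 -1.72209526e-04
  1.39182925e+00 -6.01979689e-01]
shift [ 0.358 -0.405  0.08 ] turn [-0.001  0.001 -0.901]
```

Call:
step_arm([
  [0.03,-0.03,0,0,0,-0.06],
  [0.07,-0.08,0.01,0,0,-0.15],
  [0.12,-0.13,0.02,0,0,-0.26],
  [0.17,-0.19,0.03,0,0,-0.38],
  [0.22,-0.25,0.04,0,0,-0.5],
  [0.27,-0.31,0.05,0,0,-0.62],
  [0.31,-0.36,0.06,0,0,-0.74],
  [0.34,-0.39,0.07,0,0,-0.83],
  [0.36,-0.4,0.08,0,0,-0.89],
  [0.36,-0.4,0.08,0,0,-0.9],
])

```text
clock: 21.3
tool_pos: [0.571, 0.2051, 0.2497]
eef_rot: [-2.469, -1.942, 0.001]
force: [0.5, -0.6, 0.5]
opening: 0.0857
```

```bash
python3 look.py wrist w5; python3 look.py top t5; python3 -c "
import cv2
a=cv2.resize(cv2.imread('pics/t5.png')[140:210,270:380],None,fx=4,fy=4,interpolation=cv2.INTER_CUBIC)
cv2.imwrite('pics/t5c.png',a)
w=cv2.imread('pics/w5.png');import numpy as np
o=np.zeros((600,800,3),'uint8');w=cv2.resize(w[:300,130:400],None,fx=2,fy=2,interpolation=cv2.INTER_CUBIC)[:600]
o=cv2.copyMakeBorder(w,0,600-w.shape[0],0,800-w.shape[1],cv2.BORDER_CONSTANT)
b=cv2.resize(a,(250,159));o[:159,545:795]=b
cv2.imwrite('pics/m5.png',o)"
```

```text
21.35 [0.5709 0.2049 0.2499] [-2.4697e+00 -1.9416e+00  1.3000e-03] [0.4 0.2 1.2] 0.08563122483994509
21.4 [0.5709 0.2048 0.2501] [ 2.4706e+00  1.9405e+00 -1.0000e-03] [-0.1  0.1  0.2] 0.0852782698235587
```

View pics/m5.png

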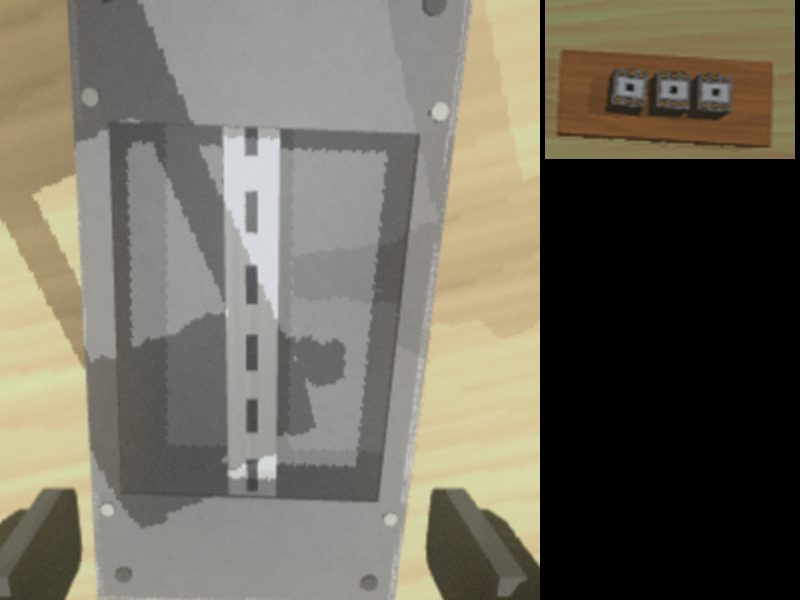

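The top inset shows three in a neat row. The channel's slots are clearly visible (crop centres (251,212), (251,284), (251,352), (251,415)).

Run:
```python
from h import *
d=np.load("pics/w5.npz");K,E=d["K"],d["E"]
f=lambda u,v,z:bp(K,E,u/2+130-.25,v/2-.25,z)[:2]
print("slots");S=np.array([f(251.5,v,.032) for v in (212,284.5,352,415)])
print(S.round(4),np.linalg.norm(np.diff(S,axis=0),axis=1))
print("slot ends",[f(251.5,v,.032).round(4).tolist() for v in (155,191,233,265,303,334,369,399,431,460)])
l=np.array([f(224,128,.032),f(229,493,.032),f(281,128,.032),f(277,493,.032)]);print(l.round(4))
a=l[1]-l[0];b=l[3]-l[2];print([np.degrees(np.arctan2(q[1],q[0])) for q in(a,b,S[-1]-S[0])],np.linalg.norm(l[2]-l[0]),np.linalg.norm(l[3]-l[1]))
O=np.array([f(109,122,.062),f(419,133,.062),f(379,501,.062),f(120,492,.062)]);print("opening",O.round(4),O.mean(0))
c=O.mean(0);e=(O[2]+O[3]-O[0]-O[1]);print(np.linalg.norm(e)/2);e/=np.linalg.norm(e);print("enc x",np.degrees(np.arctan2(e[1],e[0])))
n=np.array([-e[1],e[0]])
print("slot coords in encl", [( ((s-c)@e).round(4), ((s-c)@n).round(4)) for s in S])
# corner bolts (flange) 
B=np.array([f(90,97,.062),f(440,111,.062),f(390,519,.062),f(108,510,.062)]);print("bolts mean",B.mean(0))
```

```text
slots
[[0.5086 0.2206]
 [0.5473 0.2112]
 [0.5861 0.2017]
 [0.6249 0.1923]] [0.03991392 0.03989637 0.03987883]
slot ends [[0.48, 0.2276], [0.4978, 0.2232], [0.5195, 0.2179], [0.5366, 0.2138], [0.5577, 0.2086], [0.5755, 0.2043], [0.5963, 0.1992], [0.6148, 0.1947], [0.6351, 0.1898], [0.6542, 0.1851]]
[[0.4635 0.2166]
 [0.6733 0.1657]
 [0.4706 0.2459]
 [0.6805 0.1955]]
[np.float64(-13.640711948835742), np.float64(-13.50762303555767), np.float64(-13.68798382744741)] 0.030141234773463043 0.030642648658718248
opening [[0.4507 0.1642]
 [0.4907 0.3084]
 [0.6835 0.2549]
 [0.6421 0.1094]] [0.56676368 0.20921352]
0.1995806510436105
enc x -15.754267478080104
slot coords in encl [(np.float64(-0.0591), np.float64(-0.0048)), (np.float64(-0.0192), np.float64(-0.0034)), (np.float64(0.0207), np.float64(-0.002)), (np.float64(0.0605), np.float64(-0.0005))]
bolts mean [0.56752376 0.20913575]
```

Call:
step_arm([
  [0,-0.01,0.05,0,0,0],
  [0,-0.02,0.14,0,0,0],
  [0,-0.03,0.26,0,0,0],
  [0,-0.03,0.4,0,0,0],
  [0,-0.03,0.54,0,0,0],
  [0,-0.03,0.68,0,0,0],
  [0,-0.03,0.81,0,0,0],
  [0,-0.03,0.92,0,0,0],
  [0,-0.03,1,0,0,0],
  [0,-0.03,1,0,0,0],
])

```text
clock: 22.4
tool_pos: [0.5651, 0.206, 0.0982]
eef_rot: [-2.468, -1.941, 0.005]
force: [0.2, -0.2, -0.0]
opening: 0.0853
```

Call:
step_arm([
  [0,0,0.04,0,0,0],
  [0,0,0.1,0,0,0],
  [0,0,0.18,0,0,0],
  [0,0,0.26,0,0,0],
  [0,0,0.34,0,0,0],
  [0,0,0.4,0,0,0],
  [0,0,0.44,0,0,0],
  [0,0,0.47,0,0,0],
  [0,0,0.48,0,0,0],
  [0,0,0.48,0,0,0],
])

```text
clock: 23.4
tool_pos: [0.5666, 0.2065, 0.0283]
eef_rot: [2.469, 1.943, 0.0]
force: [1.1, 0.3, -0.6]
opening: 0.0852
```

Call:
step_arm([
  [0,0,0,0,0,0],
  [0,0,0,0,0,0],
  [0,0,0,0,0,0],
  [0,0,0,0,0,0],
  [0,0,0,0,0,0],
  [0,0,0,0,0,0],
  [0,0,0,0,0,0],
  [0,0,0,0,0,0],
  [0,0,0,0,0,0],
  [0,0,0,0,0,0],
], hand=-1)

```text
clock: 24.4
tool_pos: [0.5669, 0.2065, 0.0288]
eef_rot: [2.469, 1.942, 0.001]
force: [0.4, -1.1, 5.5]
opening: 0.0286
```

Run:
```python
from h import *
from cell import r
s=r.get_state();print(s["tool_pos"],s["joint_pos"],s["opening"])
for th in np.linspace(2,19,9): 
    t=np.radians(th); print("y",((120*(1-np.cos(t))+24*np.sin(t))/150).round(3),"z",(-(120*np.sin(t)-24*(1-np.cos(t))+1)/150).round(3),"tx",(th/45).round(3))
```

```text
[0.56692829 0.20648439 0.02883435] [ 1.64631948e-01  5.74997540e-01  1.64731256e+00 -7.88481256e-05
  9.18321121e-01 -1.16867908e+00] 0.028610758703348046
y 0.006 z -0.034 tx 0.044
y 0.014 z -0.064 tx 0.092
y 0.022 z -0.093 tx 0.139
y 0.032 z -0.121 tx 0.186
y 0.043 z -0.15 tx 0.233
y 0.054 z -0.178 tx 0.281
y 0.067 z -0.205 tx 0.328
y 0.081 z -0.232 tx 0.375
y 0.096 z -0.258 tx 0.422
```

Call:
step_arm([
  [0,0,-0.01,0,0,0],
  [0,0.02,-0.02,0,0,0],
  [0,0.05,-0.02,0,0,0],
  [0,0.08,-0.02,0,0,0],
  [0,0.11,-0.02,0,0,0],
  [0,0.14,-0.02,0,0,0],
  [0,0.17,-0.02,0,0,0],
  [0,0.19,-0.02,0,0,0],
  [0,0.2,-0.02,0,0,0],
  [0,0.2,-0.02,0,0,0],
])

```text
clock: 25.4
tool_pos: [0.5959, 0.1993, 0.0313]
eef_rot: [2.469, 1.942, 0.0]
force: [0.3, -0.2, -2.0]
opening: 0.0289
```

Held (-2 N of weight, no contact). Now the tilt, near end up.

Call:
step_arm([
  [0,0.006,-0.034,0.044,0,0],
  [0,0.014,-0.064,0.092,0,0],
  [0,0.022,-0.093,0.139,0,0],
  [0,0.032,-0.121,0.186,0,0],
  [0,0.043,-0.15,0.233,0,0],
  [0,0.054,-0.178,0.281,0,0],
  [0,0.067,-0.205,0.328,0,0],
  [0,0.081,-0.232,0.375,0,0],
  [0,0.096,-0.258,0.422,0,0],
  [0,0.096,-0.258,0.422,0,0],
])

```text
clock: 26.4
tool_pos: [0.6108, 0.1956, 0.0698]
eef_rot: [-2.254, -1.772, 0.295]
force: [-0.5, -0.1, -2.2]
opening: 0.0286
```

```bash
python3 look.py wrist w6; python3 look.py scene s6; python3 -c "
import cv2,numpy as np
a=cv2.imread('pics/s6.png')[130:290,190:390];a=cv2.resize(a,(400,320),interpolation=cv2.INTER_CUBIC)
w=cv2.resize(cv2.imread('pics/w6.png'),(400,300));cv2.imwrite('pics/m6.png',np.hstack([a,np.vstack([w,np.zeros((20,400,3),'uint8')])]))"
```

```text
26.45 [0.6102 0.1958 0.0696] [-2.2535 -1.7725  0.2956] [-0.  -0.2 -2.6] 0.02887087962503295
26.5 [0.6096 0.196  0.0696] [-2.2531 -1.7726  0.2963] [-0.1  0.2 -2.5] 0.02849583361843854
```

View pics/m6.png

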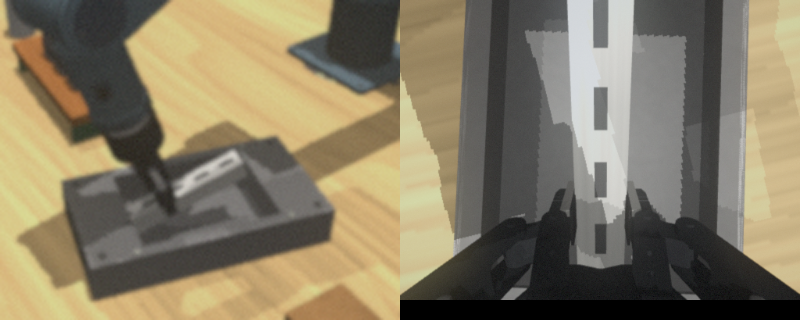

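The near end is tilted up out of the opening, and the gripper is clear of the rim. Sliding it out along its own axis, then up.

Call:
step_arm([
  [0,-0.03,0,0,0,0],
  [0,-0.09,0,0,0,0],
  [0,-0.17,0,0,0,0],
  [0,-0.26,0,0,0,0],
  [0,-0.35,0,0,0,0],
  [0,-0.44,0,0,0,0],
  [0,-0.53,0,0,0,0],
  [0,-0.6,0,0,0,0],
  [0,-0.63,0,0,0,0],
  [0,-0.63,0,0,0,0],
])

```text
clock: 27.5
tool_pos: [0.5224, 0.2173, 0.1012]
eef_rot: [-2.252, -1.773, 0.296]
force: [0.2, 0.3, -2.7]
opening: 0.0287
```

Run:
```python
from h import *
from cell import r
s=r.get_state();p=s["tool_pos"];R=Ro.from_rotvec(s["eef_rot"]);print(p,s["force"],s["joint_pos"])
for y in(-.12,.12): print("end",p+R.apply([0,y,.01]))
plan(p,R,p+[0,0,.14],R)
```

```text
[0.52242643 0.21729948 0.10122194] [ 0.20731924  0.3282658  -2.72866348] [ 0.12662712  0.58749549  1.45815241  0.1175273   1.40770731 -1.24457653]
end [0.40894947 0.24469959 0.13075522]
end [0.62958728 0.19142798 0.05277384]
shift [ 0.    -0.303 -0.883] turn [0. 0. 0.]
```

Call:
step_arm([
  [0,-0.01,-0.03,0,0,0],
  [0,-0.03,-0.1,0,0,0],
  [0,-0.07,-0.2,0,0,0],
  [0,-0.11,-0.32,0,0,0],
  [0,-0.16,-0.45,0,0,0],
  [0,-0.2,-0.58,0,0,0],
  [0,-0.24,-0.7,0,0,0],
  [0,-0.28,-0.8,0,0,0],
  [0,-0.3,-0.87,0,0,0],
  [0,-0.3,-0.88,0,0,0],
])

```text
clock: 28.5
tool_pos: [0.5242, 0.2169, 0.242]
eef_rot: [-2.254, -1.774, 0.292]
force: [-0.0, -0.3, -2.8]
opening: 0.029
```

Call:
step_arm([
  [0,0,0,0,0,0],
  [0,0,0,0,0,0],
  [0,0,0,0,0,0],
  [0,0,0,0,0,0],
  [0,0,0,0,0,0],
  [0,0,0,0,0,0],
  [0,0,0,0,0,0],
  [0,0,0,0,0,0],
  [0,0,0,0,0,0],
  [0,0,0,0,0,0],
])

```text
clock: 29.5
tool_pos: [0.5232, 0.217, 0.2402]
eef_rot: [-2.253, -1.772, 0.296]
force: [-0.5, 0.2, -2.6]
opening: 0.0287
```

```bash
python3 look.py wrist w7; python3 look.py scene s7; python3 look.py top t7; python3 -c "
import cv2,numpy as np
a=cv2.imread('pics/s7.png')[80:290,170:390];a=cv2.resize(a,(400,382),interpolation=cv2.INTER_CUBIC)
w=cv2.resize(cv2.imread('pics/t7.png')[115:250,140:380],(400,225),interpolation=cv2.INTER_CUBIC);cv2.imwrite('pics/m7.png',np.hstack([a,np.vstack([w,np.zeros((157,400,3),'uint8')])]))"
```

```text
29.55 [0.5232 0.2169 0.2403] [-2.2527 -1.7725  0.2963] [-0.5  0.  -1.5] 0.028886233307997715
29.6 [0.5233 0.2169 0.2402] [-2.2526 -1.7725  0.2964] [ 0.5 -0.5 -2.9] 0.028752687020351213
29.65 [0.5232 0.2169 0.2402] [-2.2526 -1.7725  0.2964] [-0.2  0.6 -2.7] 0.029075943078364187
```

View pics/m7.png

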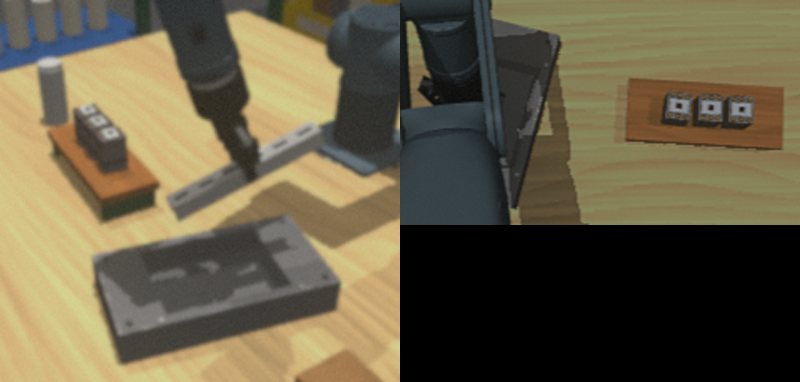

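The channel hangs clear of the empty enclosure, its ends at about 0.19 and 0.27 m, and the row of three stands in line. Handing in.

```bash
python3 -c "
from cell import r
print(r.finish_job())"
```

```text
the job is handed in; nothing more can be done
None
```

The enclosure is empty, and I handed the job in at about 29.7 s of the 54 s allowed. The interface gave no verdict.

- **Contactor:** it stands released on the shelf as the third of the row, at the end where the board has room. I aimed for 56 mm from its neighbour. The last top and scene pictures show it in line, squared up and evenly spaced. I judged that by eye and did not measure its final position.
- **Channel:** I slid it 30 mm under the far flange, tilted it 19° with the near end up, and drew it out along its own axis before lifting. At the tilt the end centres were at about 0.10 m and 0.02 m, worked out from the tool pose. It is still in the gripper and at rest, with the end centres at about 0.27 m and 0.19 m. The force reading is steady at about 2.7 N, close to its weight alone.
- **Row and bystanders:** the two row contactors look unmoved. The spray can looks in place and the arm never went near the carton or screwdriver, but I made no final measurement of the three.

One disagreement: positions from the first overhead picture were up to 6 mm off the closer wrist camera ones around the enclosure. I used the wrist camera values.

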